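# Refit the link pin of a lever espresso machine and hold the lever at pre-infusion

## Task

The lever espresso machine has just been cleaned and its link pin is still out, in the wooden tray. Take the pin by its black head and push it through the lever's fork and the piston-rod eye until the head sits fully home against the fork; then pull the wooden lever handle down against the spring until the lever's white pointer meets the red pre-infusion mark on the quadrant, and finish while still holding the handle there, keeping it steady. Do not shift the mark, and leave the yellow cup under the spouts and the salt, pepper and jam at the back alone.

Things in the scene. Friction and masses are not known exactly. Their poses are not given: they have to be found in the camera images.
- machine: Fixed lever espresso machine, dark green cheeks, base 325 x 204 mm. Origin on the worktop under the piston-rod axis; front faces own -x, z up. The pin goes in from its +y side (facing the robot) along its -y. Body starts 48 mm behind the rod, top at z = 235 mm; two upturned red cups on it reach z = 290 mm, over 90 mm behind the rod. Portafilter handle is below z = 190 mm.
- lever (a joint): Lever angle, rad. 0 = upper stop: handle points 0.28 rad above level, fork holes line up with the piston-rod eye; a light spring keeps it there. Grows as the handle is pulled down; stop at 0.80. Once pinned, the main spring pushes it back up with about 7 to 13 N at the grip point (unpinned 2 N).
- lever_hinge (a point): Hinge axis of the lever, in the lever's middle plane; the axis is parallel to the machine's y. Axes as the machine's.
- lever_grip (a point): Middle of the wooden handle (25 mm thick here, 92 mm long), 145 mm from the hinge, about 320 mm high at rest. The handle lies in the upright plane through the machine's x axis and swings down about the hinge. Easily grasped from above, fingers closing along the machine's y.
- fork_hole (a point): Mouth of the lever's fork hole, on its axis, in the outer face of the near fork cheek, 35 mm from the hinge on the side away from the handle, 270 mm high at rest. Holes 13 mm wide, axis along the machine's y; two cheeks and the eye between them are 32 mm thick in all. Fork 25 mm tall. Nothing else within 45 mm stands above z = 250 mm. Axes turn with the lever.
- piston_rod (a joint): Lift of the piston rod in m; 0 = down at its stop. Only a pinned lever lifts it: 10 to 18 mm with the lever at the mark (the holes have some play).
- pointer (a point): Point on the white pointer bar beside the lever, 78 mm from the hinge, on the quadrant side (the bar runs along the lever, 63 to 97 mm from the hinge).
- mark_line (a point): Middle of the red pre-infusion rider clamped on the quadrant, 78 mm from the hinge; the pointer lies over this point when the lever is at the mark. The rider is set anew each time and is not to be moved.
- mark (a joint): Setting of the red rider in rad on the same scale as joint lever: the lever is at the mark when both read the same.
- pin: Link pin, 60 g: steel shaft 10 mm thick and 41 mm long with a tapered end, on a square black head 20 x 20 mm and 30 mm long. Origin on the shaft's axis at the shoulder where the head begins; own +x points along the shaft to its tip, the head reaches from x = -30 mm to 0. At the start it lies level on a side of its head in the tray, axis 16 mm above the worktop.
- tray: Low wooden tray, fixed, 160 x 240 mm (own x, y) with walls 26 mm high and 6 mm thick; floor 6 mm above the worktop. Origin at the middle of its underside. A cooker hood hangs over the hob to its right and behind, from about 0.5 m up: draw the arm back towards the robot before rising high here.
- cup: Yellow mug, 91 mm tall, standing on the drip grille under the spouts. Origin under the middle of mug and handle.
- salt: Salt shaker, 90 mm tall, at the back of the worktop.
- pepper: Dark pepper mill, 160 mm tall, at the back of the worktop.
- jam: Jam jar, 100 mm tall, at the back of the worktop.
Mind the look-alikes: they are no part of the job. Leave any turquoise look-alike of the pin alone.

How it is judged:
By the outcome, as a careful person would: the job done as asked, in the order asked, and still so for the second after the job is handed in, while the arm keeps its last pose, push and grip.
It also fails if it takes over 58 s, if anything falls off the work surface, if the arm or the gripper's body presses on something with over 40 N, if the wrist force passes 120 N, or if a joint passes its speed limit or range.

## Robot

A 6-joint arm with a two-finger parallel gripper is mounted at the origin on a cart in front of the work surface, level with it; the furniture and walls round the work are solid. World frame = base frame: x ahead of the robot, y to its left, z up, the work surface at z = 0. Lengths are in m, angles in rad, forces in N, time in s.
With the tool pointing down it reaches from about 0.275 to 0.725 m from the base axis. Payload 15.9 kg.
Tool frame: the origin (TCP) lies at the centre of the arm's flange, where the gripper is bolted on; the fingertips stand 173 mm ahead of it and the grasp point (between the pads) lies env.pinch_z ahead of it (env.pinch_z is the distance from the TCP to the grasp point, in m); y points along the fingers, z is the direction in which the jaws open and shut, and the axes are right-handed (so a half turn about y gives the same grasp; the last joint's range is limited). The gripper opens to 85 mm and grips with 20 to 120 N. Pads are 22 mm wide; open, the fingers measure 114 mm over their backs; the gripper's body (76 mm by 85 mm) begins 54 mm behind the grasp point. The pads swing forward as they close: fully open they stand 13 mm farther back than shut.
Start: joints at [1.138, 0.213, -0.034, 1.323, 0, 1.571], TCP at [0.21, 0.454, 0.405] pointing down, gripper open.
Joint ranges: [-2.98, 2.98], [-0.74, 1.72], [-1.14, 1.35], [-2.1, 2.04], [-1.57, 1.44], [-3.14, 3.14]. Speed limits (rad/s): [1.89, 1.89, 2.39, 2.57, 3.14, 3.14].

## Interface

Orientations are given as a unit quaternion [w, x, y, z].
In Python, from bench import env, vision gives the robot as it stands.
- The arm moves only by the tool play_rows, never from a script. Its argument "motion" is a list of rows, each an object of numbers: "gripper": the closure, from 0 (fully open) to 1 (shut); "x", "y", "z": the shift along the tool's x, y, z in m; "turn": the turn about the tool's y in degrees. In form: [{"gripper": .., "x": .., "y": .., "z": .., "turn": ..}, ...]. A call has 1 to 10 rows; each row shifts and turns the commanded pose from where the row before left it, along the tool's axes as they then stand; what a row does not reach is not made up. A row lasts 1/10 s, in which the tool goes at most 50 mm and 8.59 degrees, less where a joint would pass 70% of its speed; a pose out of reach is approached as far as the arm can. A call with a gripper value outside its range is refused whole. The fingers move at their own pace and stop on an object; the grip force is fixed at half the most. Time passes only in rows, so rows that do not move let the fingers close. It gives the time, the measured TCP pose, the force and the opening at its end, in the units of the state.
- env.get_state(): the state, without advancing time (a new reading comes with each control period).
- vision.read_camera(name): name is "side" or "top"; returns a dict with "frame" (384x512x3 uint8, red, green, blue), "intrinsics" (3x3 intrinsics, pixels), "R" (3x3) and "t" (3): a world point X has camera coordinates R X + t. Camera axes: x right, y down, z forward; pixel columns grow to the right and rows downward; lengths in m; the calibration is good to about 2 mm. A picture is of the moment at which its call begins. There is no depth.
- env.close_job(): hands the job in, once; it reports no verdict.
The state is a dict: "clock": time; "joint_positions": joint angles; "dq": joint speeds; "tau": joint torques, N m; "tool_pos": TCP position; "orientation": TCP orientation; "ft_force": force on the tool from outside, world axes, zero at the start; "wrist_torque": the same for the moment, N m; "finger_gap": finger opening in m.
Only numpy, scipy, OpenCV 4.12 (cv2) and the standard library are available. Lean on these libraries where they do the work, as an engineer would, in place of code of your own. Each camera call takes 0.05 s, during which the arm holds its last target. There are 200 camera calls.

## Working session

There is one attempt and no reset: what is moved stays moved. The work goes in short steps, Python scripts to look and compute and a tool call to move; the robot and the scene stay as the last step left them, time stands still between calls to the robot, and variables do not carry over. Pictures are saved under pics/ and viewed, about 8 in all and at most 12, crops included, and the job is handed in when it is done.

Besides the shell and the picture viewer there is one more tool, called after "Emit:" by a JSON object that holds its "api" and its "payload", one argument or row to a line. play_rows: Moves the arm, as the interface text tells. Its arguments: {"type":"object","properties":{"motion":{"type":"array","items":{"type":"object","properties":{"gripper":{"type":"number"},"x":{"type":"number"},"y":{"type":"number"},"z":{"type":"number"},"turn":{"type":"number"}}}}},"required":["motion"]}

```bash
ls; mkdir -p pics; cat > h.py <<'E'
import numpy as np, cv2
from bench import env, vision
def snap(n,save=None):
    c=vision.read_camera(n); f=c["frame"]
    if save: cv2.imwrite(f"pics/{save}.png",f[:,:,::-1])
    return c
def ray(c,u,v):
    K,R,t=map(np.array,(c["intrinsics"],c["R"],c["t"])); d=R.T@np.linalg.solve(K,[u,v,1.]); o=-R.T@t
    return o,d/np.linalg.norm(d)
def plane(c,u,v,z):
    o,d=ray(c,u,v); return o+d*(z-o[2])/d[2]
def proj(c,X):
    p=np.array(c["intrinsics"])@(np.array(c["R"])@np.array(X)+np.array(c["t"])); return p[:2]/p[2]
def tri(c1,p1,c2,p2):
    o1,d1=ray(c1,*p1);o2,d2=ray(c2,*p2)
    s=np.linalg.lstsq(np.c_[d1,-d2],o2-o1,rcond=None)[0]
    a,b=o1+d1*s[0],o2+d2*s[1]; return (a+b)/2,np.linalg.norm(a-b)
E
python3 - <<'E'
from h import *
print(env.get_state(),env.pinch_z)
a=snap("side","s0");b=snap("top","t0")
for c in(a,b):print(c["intrinsics"],c["R"],c["t"],-np.array(c["R"]).T@c["t"])
im=np.vstack([a["frame"],b["frame"]])[:,:,::-1]
E
```

```text
pics
{'clock': 0.0, 'joint_positions': array([ 1.13799118e+00,  2.13352005e-01, -3.50639744e-02,  1.32351213e+00,
       -1.23485655e-05,  1.57081254e+00]), 'dq': array([ 5.70335554e-04,  7.02799374e-05, -1.27165150e-03, -3.07640497e-04,
       -1.39968001e-04, -2.61037625e-03]), 'tau': array([-9.69666908e-04, -6.86163139e+01,  4.87116587e+01,  1.75732834e-02,
       -6.16256307e-05, -8.91148915e-06]), 'tool_pos': array([0.20964684, 0.45375665, 0.4042162 ]), 'orientation': array([-0.69022127,  0.69100477, -0.15191542,  0.15175212]), 'ft_force': array([ 0.506335  , -0.73189754,  1.3426813 ]), 'wrist_torque': array([-0.06092949,  0.01638638, -0.02994831]), 'finger_gap': 0.08515245622663271} 0.1547
[[413.59958077   0.         254.98477893]
 [  0.         413.59958077 196.10608199]
 [  0.           0.           1.        ]] [[ 0.90481572 -0.42576087 -0.00601619]
 [-0.17387292 -0.35653896 -0.9179587 ]
 [ 0.38868589  0.83162952 -0.39663034]] [-0.54921559  0.28326076  0.818555  ] [ 0.2280295  -0.81357551  0.58138124]
[[369.09823423   0.         256.99802241]
 [  0.         369.09823423 189.10070882]
 [  0.           0.           1.        ]] [[ 0.01182799 -0.99973658  0.01966901]
 [-0.9821579  -0.01530763 -0.18743408]
 [ 0.18768579 -0.0171011  -0.98208024]] [0.00876031 0.6245615  1.12409032] [0.40233862 0.03754175 1.22083869]
```

View pics/s0.png

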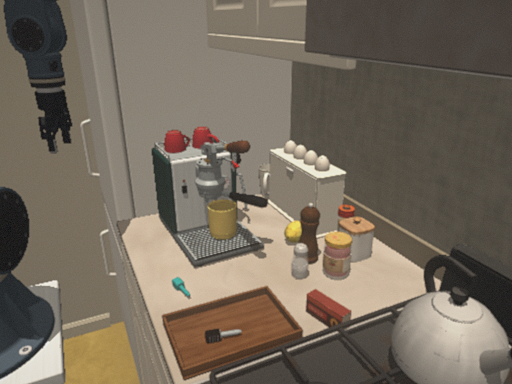

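View pics/t0.png

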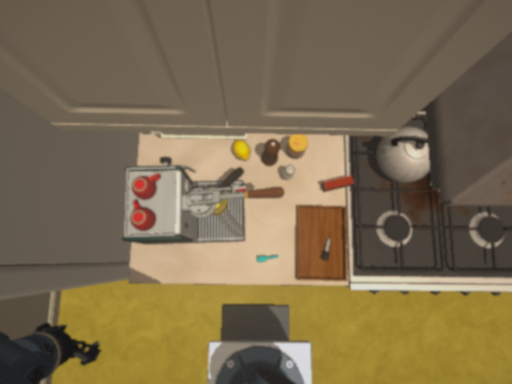

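Side view: pin in the tray at (222,335), black head left, machine at (205,190), turquoise decoy at (181,287). Top view: pin at (326,249), lever handle (265,192), machine front towards world -y. I'll enlarge the crops.

```bash
python3 - <<'E'
import cv2,numpy as np
s=cv2.imread('pics/s0.png');t=cv2.imread('pics/t0.png')
r=lambda i,u,v,w,h,k:cv2.resize(i[v:v+h,u:u+w],None,fx=k,fy=k,interpolation=cv2.INTER_CUBIC)
A=r(s,180,120,100,100,4);B=r(t,180,160,110,80,4)[:, :400];B=np.vstack([B,np.zeros((80,400,3),np.uint8)])
C=r(s,200,318,50,25,8);D=r(t,305,230,50,25,8)
cv2.imwrite('pics/c1.png',np.vstack([np.hstack([A,B]),np.hstack([C,D])]))
E
```

```text
(no output)
```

View pics/c1.png

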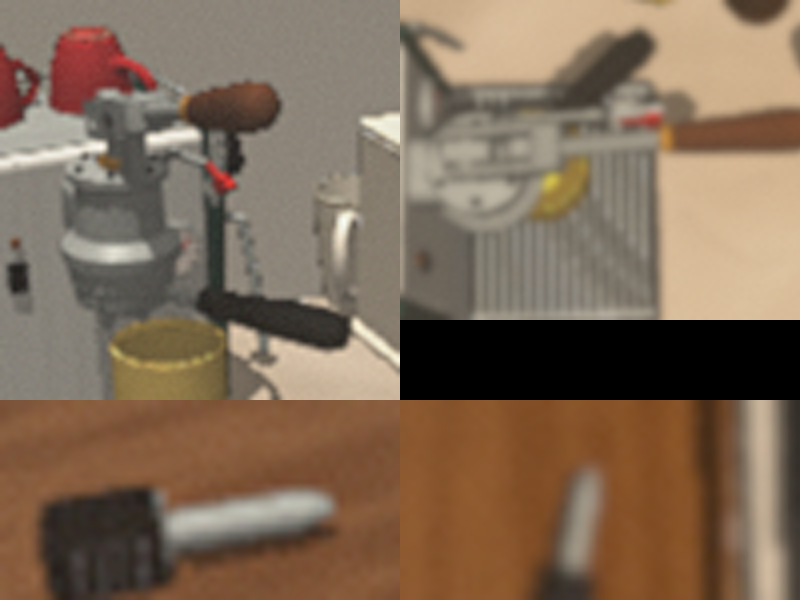

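```bash
cat >> h.py <<'E'
def comp(c,f,box):
    u,v,w,h=box; im=cv2.cvtColor(c["frame"][v:v+h,u:u+w],cv2.COLOR_RGB2HSV)
    m=f(im.astype(int)).astype(np.uint8); n,l,s,ce=cv2.connectedComponentsWithStats(m)
    k=1+np.argmax(s[1:,4]); ys,xs=np.nonzero(l==k); P=np.c_[xs+u,ys+v].astype(float)
    return P
def axis(P):
    m=P.mean(0);d=np.linalg.svd(P-m,full_matrices=False)[2][0]; 
    if d[0]<0:d=-d
    q=(P-m)@d
    return m,d,m+d*(q.min()-.5),m+d*(q.max()+.5),len(P)
E
python3 - <<'E'
from h import *
a=snap("side");b=snap("top")
for c in(a,b):c["frame"]=cv2.GaussianBlur(c["frame"],(3,3),0) if 0 else c["frame"]
br=lambda h:((h[:,:,0]<14)|(h[:,:,0]>174))&(h[:,:,1]>90)&(h[:,:,1]<215)&(h[:,:,2]>35)&(h[:,:,2]<150)
A=axis(comp(a,br,(224,136,40,24)));B=axis(comp(b,br,(235,180,60,24)))
for n,X in(("side",A),("top",B)):print(n,[np.round(x,2) for x in X])
for i in(0,2,3):print(tri(a,A[i],b,B[i]))
# red rider
rd=lambda h:((h[:,:,0]<8)|(h[:,:,0]>172))&(h[:,:,1]>190)&(h[:,:,2]>110)
for c,bx in((a,(224,155,20,20)),(b,(230,184,20,10))):
    print('rider',[np.round(x,2) for x in axis(comp(c,rd,bx))])
# pin head/shaft
dk=lambda h:h[:,:,2]<62
st=lambda h:(h[:,:,1]<75)&(h[:,:,2]>95)
for n,c,bx in(("side",a,(200,318,50,28)),("top",b,(312,230,28,38))):
    for f,z in((dk,.016),(st,.016)):
        X=axis(comp(c,f,bx)); print(n,X[4],[np.round(plane(c,*X[i],z),4)[:2] for i in(0,2,3)],np.round(X[0],1))
E
```

```text
side [array([238.99, 144.96]), array([1., 0.]), array([225.51, 144.92]), array([248.51, 144.99]), np.int64(149)]
top [array([266.34, 192.63]), array([ 1.  , -0.06]), array([248.36, 193.71]), array([283.54, 191.59]), np.int64(280)]
(array([ 0.56718126, -0.00195483,  0.32388828]), np.float64(0.004048820467952974))
(array([0.55966271, 0.04439623, 0.31408042]), np.float64(0.008103302467975377))
(array([ 0.56978223, -0.04411834,  0.33421597]), np.float64(0.00668983074450437))
rider [array([235., 164.]), array([1., 0.]), array([234.5, 164. ]), array([235.5, 164. ]), np.int64(1)]Traceback (most recent call last):
  File "<stdin>", line 11, in <module>
  File "h.py", line 21, in comp
    k=1+np.argmax(s[1:,4]); ys,xs=np.nonzero(l==k); P=np.c_[xs+u,ys+v].astype(float)
        ~~~~~~~~~^^^^^^^^^
    return _wrapfunc(a, 'argmax', axis=axis, out=out, **kwds)
    return bound(*args, **kwds)
ValueError: attempt to get argmax of an empty sequence
```

```bash
python3 - <<'E'
from h import *
a=snap("side");b=snap("top")
p0=plane(b,248.4,193.7,.307);p1=plane(b,283.5,191.6,.333);g=(p0+p1)/2
d=(p1-p0)[:2];print('handle',p0,p1,g,np.linalg.norm(d)); psi=np.arctan2(d[1],d[0]);print('yaw of -x axis deg',np.degrees(psi))
f=np.append(d/np.linalg.norm(d),0); near=np.array([f[1],-f[0],0]); near*= -np.sign(near[0])  # toward robot
hinge=g-145*np.cos(.28)*1e-3*f; hinge[2]=.32-.145*np.sin(.28)
ax=hinge-.035*np.cos(.28)*f; ax[2]=hinge[2]-.035*np.sin(.28); mouth=ax+.016*near
print('hinge',hinge,'fork axis',ax,'mouth',mouth)
def lp(q,r=.078): 
    return hinge+r*np.cos(q)*f+np.array([0,0,r*np.sin(q)])
S=a["frame"][:,:,::-1].copy();T=b["frame"][:,:,::-1].copy()
def crop(c,I,u,v,w,h,k):
    J=cv2.resize(I[v:v+h,u:u+w],None,fx=k,fy=k,interpolation=cv2.INTER_CUBIC)
    for X,col in((g,(255,0,0)),(hinge,(0,255,0)),(mouth,(0,0,255)),(ax,(255,255,0)),(lp(.28),(255,0,255))):
        p=((proj(c,X)-[u,v]+.5)*k).astype(int);cv2.circle(J,tuple(int(x) for x in p),3,col,1)
    return J
cv2.imwrite('pics/c2.png',np.hstack([crop(a,S,190,132,66,50,6),crop(b,T,188,175,66,50,6)]))
dk=lambda h:h[:,:,2]<62
st=lambda h:(h[:,:,1]<75)&(h[:,:,2]>95)
for n,c,bx in(("side",a,(200,318,50,28)),("top",b,(312,230,28,38))):
    for F,z in((dk,.016),(st,.016)):
        try:
            X=axis(comp(c,F,bx)); print(n,X[4],[np.round(plane(c,*X[i],z),4)[:2] for i in(0,2,3)],np.round(X[0],1))
        except Exception as e:print(n,e)
print(T[225:262:2,326].tolist())
E
```

```text
handle [0.56487583 0.04310592 0.307     ] [ 0.56679326 -0.04291841  0.333     ] [5.65834547e-01 9.37537242e-05 3.20000000e-01] 0.08604568967837065
yaw of -x axis deg -88.72312182586884
hinge [0.56272922 0.13941219 0.27992843] fork axis [0.56197966 0.17304078 0.27025598] mouth [0.54598363 0.17268423 0.27025598]
side 151 [array([ 0.4178, -0.2081]), array([ 0.4014, -0.2095]), array([ 0.4333, -0.2068])] [212.3 335.5]
side 107 [array([ 0.4519, -0.2137]), array([ 0.4314, -0.2079]), array([ 0.4744, -0.22  ])] [229.8 332. ]
top 15 [array([ 0.4232, -0.2031]), array([ 0.4309, -0.1993]), array([ 0.4167, -0.2063])] [324.3 253.9]
top 42 [array([ 0.4514, -0.2124]), array([ 0.4309, -0.2079]), array([ 0.4725, -0.217 ])] [326.9 245.1]
[[42, 86, 140], [45, 88, 142], [42, 85, 139], [42, 84, 137], [41, 82, 136], [42, 83, 135], [44, 83, 134], [59, 82, 116], [83, 97, 116], [98, 112, 123], [108, 123, 133], [120, 136, 144], [124, 139, 148], [87, 96, 105], [48, 52, 59], [47, 53, 60], [53, 60, 67], [44, 55, 73], [37, 72, 115]]
```

View pics/c2.png

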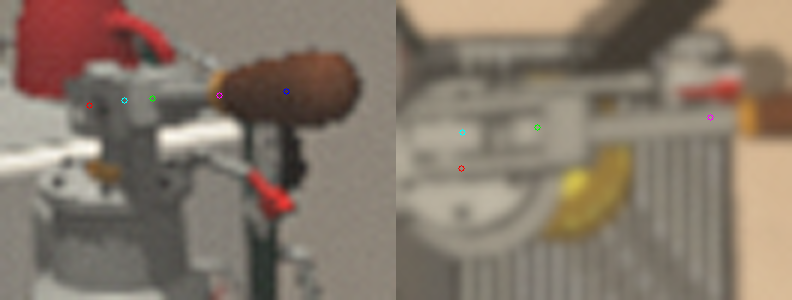

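```bash
cat >> h.py <<'E'
from scipy.spatial.transform import Rotation as Ro
def plan(x,y,z,jaw=None,quiet=0):
    """needed: turn (deg) then shift in tool axes after turn; jaw = world yaw deg of tool z (mod 180)"""
    s=env.get_state(); q=s["orientation"]; R=Ro.from_quat([*q[1:],q[0]]); M=R.as_matrix(); dw=np.array([x,y,z])-s["tool_pos"]
    cur=np.degrees(np.arctan2(M[1,2],M[0,2])); turn=0
    if jaw is not None:
        w=(jaw-cur+90)%180-90; turn=-w  # tool y points down
        M=(R*Ro.from_rotvec([0,np.radians(turn),0])).as_matrix()
    print('t',s["clock"],'pos',s["tool_pos"].round(4),'jaw',cur.round(2),'ydir',M[:,1].round(4),'F',s["ft_force"].round(1),'gap',round(s["finger_gap"],4),'j',s["joint_positions"].round(2))
    print('turn',round(turn,2),'then shift x,y,z mm',(M.T@dw*1e3).round(1))
E
python3 - <<'E'
from h import *
plan(.417,-.204,.28,-14.5+90)
a=snap("side");b=snap("top")
rd=lambda h:((h[:,:,0]<8)|(h[:,:,0]>170))&(h[:,:,1]>140)&(h[:,:,2]>90)
for c,bx in((a,(229,158,14,13)),(b,(232,185,14,8))):
    try:
        X=comp(c,rd,bx);print('rider',len(X),X.mean(0),X.min(0),X.max(0))
    except Exception as e:print(e,c["frame"][bx[1]:bx[1]+8,bx[0]:bx[0]+14].tolist())
E
```

```text
t 0.3 pos [0.2097 0.4539 0.4046] jaw 65.2 ydir [-1.e-04 -3.e-04 -1.e+00] F [ 0.3 -0.1 -0.4] gap 0.0851 j [ 1.14  0.21 -0.03  1.32  0.    1.57]
turn -10.3 then shift x,y,z mm [ 365.4  124.7 -585. ]
rider 22 [235.         164.40909091] [232. 161.] [238. 167.]
rider 7 [242.71428571 189.57142857] [241. 189.] [244. 190.]
```

Emit:
{"api": "play_rows", "payload": {
  "motion": [
    {"gripper": 0.3, "turn": -5.2},
    {"gripper": 0.3, "turn": -5.1},
    {"gripper": 0.3, "x": 0.018, "z": -0.029},
    {"gripper": 0.3, "x": 0.018, "z": -0.029},
    {"gripper": 0.3, "x": 0.018, "z": -0.029},
    {"gripper": 0.3, "x": 0.018, "z": -0.029},
    {"gripper": 0.3, "x": 0.018, "z": -0.029},
    {"gripper": 0.3, "x": 0.018, "z": -0.029},
    {"gripper": 0.3, "x": 0.018, "z": -0.029},
    {"gripper": 0.3, "x": 0.018, "z": -0.029}
  ]
}}

```text
schema error: expected keys gripper, x, y, z, turn
```

```bash
python3 -c "
from h import *
plan(.417,-.204,.28,75.5)
b=0
"
```

```text
t 0.4 pos [0.2097 0.4539 0.4046] jaw 65.2 ydir [-1.e-04 -2.e-04 -1.e+00] F [ 0.   1.  -0.5] gap 0.0854 j [ 1.14  0.21 -0.03  1.32  0.    1.57]
turn -10.3 then shift x,y,z mm [ 365.4  124.7 -585. ]
```

All keys are needed in every row.

Emit:
{"api": "play_rows", "payload": {
  "motion": [
    {"gripper": 0.3, "x": 0, "y": 0, "z": 0, "turn": -5.2},
    {"gripper": 0.3, "x": 0, "y": 0, "z": 0, "turn": -5.1},
    {"gripper": 0.3, "x": 0.018, "y": 0.006, "z": -0.029, "turn": 0},
    {"gripper": 0.3, "x": 0.018, "y": 0.006, "z": -0.029, "turn": 0},
    {"gripper": 0.3, "x": 0.018, "y": 0.006, "z": -0.029, "turn": 0},
    {"gripper": 0.3, "x": 0.018, "y": 0.006, "z": -0.029, "turn": 0},
    {"gripper": 0.3, "x": 0.018, "y": 0.006, "z": -0.029, "turn": 0},
    {"gripper": 0.3, "x": 0.018, "y": 0.006, "z": -0.029, "turn": 0},
    {"gripper": 0.3, "x": 0.018, "y": 0.006, "z": -0.029, "turn": 0},
    {"gripper": 0.3, "x": 0.018, "y": 0.006, "z": -0.029, "turn": 0}
  ]
}}

```text
clock: 1.4
tool_pos: [0.2911, 0.1919, 0.3566]
orientation: [0.702, -0.701, 0.089, -0.089]
ft_force: [1.0, -0.5, 0.7]
finger_gap: 0.0599
```

```bash
python3 -c "
from h import *
plan(.417,-.204,.28,75.5)
"
```

```text
t 1.4 pos [0.2911 0.1919 0.3566] jaw 75.52 ydir [ 4.e-04  2.e-04 -1.e+00] F [ 1.  -0.5  0.7] gap 0.0599 j [ 0.58 -0.08 -0.48  1.18 -0.    0.84]
turn 0.02 then shift x,y,z mm [ 221.    76.5 -351.8]
```

Emit:
{"api": "play_rows", "payload": {
  "motion": [
    {"gripper": 0.3, "x": 0.022, "y": 0.0076, "z": -0.035, "turn": 0},
    {"gripper": 0.3, "x": 0.022, "y": 0.0076, "z": -0.035, "turn": 0},
    {"gripper": 0.3, "x": 0.022, "y": 0.0076, "z": -0.035, "turn": 0},
    {"gripper": 0.3, "x": 0.022, "y": 0.0076, "z": -0.035, "turn": 0},
    {"gripper": 0.3, "x": 0.022, "y": 0.0076, "z": -0.035, "turn": 0},
    {"gripper": 0.3, "x": 0.022, "y": 0.0076, "z": -0.035, "turn": 0},
    {"gripper": 0.3, "x": 0.022, "y": 0.0076, "z": -0.035, "turn": 0},
    {"gripper": 0.3, "x": 0.022, "y": 0.0076, "z": -0.035, "turn": 0},
    {"gripper": 0.3, "x": 0.022, "y": 0.0076, "z": -0.035, "turn": 0},
    {"gripper": 0.3, "x": 0.022, "y": 0.0076, "z": -0.035, "turn": 0}
  ]
}}

```text
clock: 2.4
tool_pos: [0.4166, -0.2026, 0.2804]
orientation: [-0.701, 0.701, -0.089, 0.09]
ft_force: [0.3, 1.6, 0.2]
finger_gap: 0.0596
```

```bash
python3 -c "
from h import *
plan(.417,-.204,.182,75.5)
a=snap('side');b=snap('top')
I=a['frame'][300:372,170:260,::-1];J=b['frame'][220:292,290:380,::-1]
cv2.imwrite('pics/c3.png',cv2.resize(np.hstack([I,J]),None,fx=4,fy=4,interpolation=cv2.INTER_CUBIC))
"
```

```text
t 2.4 pos [ 0.4166 -0.2026  0.2804] jaw 75.48 ydir [ 4.e-04 -1.e-04 -1.e+00] F [0.3 1.6 0.2] gap 0.0596 j [-0.45  0.2  -0.37  1.    0.   -0.2 ]
turn -0.02 then shift x,y,z mm [ 0.7 98.4 -1.2]
```

View pics/c3.png

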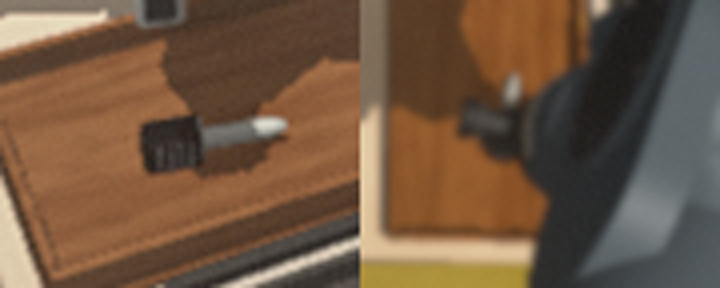

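The gripper stands above the pin head (side crop head at (172,145), tip (285,125)). Going down.

Emit:
{"api": "play_rows", "payload": {
  "motion": [
    {"gripper": 0.45, "x": 0.0007, "y": 0.02, "z": -0.001, "turn": 0},
    {"gripper": 0.45, "x": 0, "y": 0.02, "z": 0, "turn": 0},
    {"gripper": 0.45, "x": 0, "y": 0.02, "z": 0, "turn": 0},
    {"gripper": 0.45, "x": 0, "y": 0.02, "z": 0, "turn": 0},
    {"gripper": 0.45, "x": 0, "y": 0.012, "z": 0, "turn": 0},
    {"gripper": 0.45, "x": 0, "y": 0.0055, "z": 0, "turn": 0},
    {"gripper": 0.45, "x": 0, "y": 0, "z": 0, "turn": 0}
  ]
}}

```text
clock: 3.2
tool_pos: [0.4167, -0.2016, 0.1829]
orientation: [0.702, -0.701, 0.089, -0.089]
ft_force: [0.2, -0.2, -0.2]
finger_gap: 0.0467
```

```bash
python3 -c "
from h import *
plan(.417,-.204,.182,75.5)
"
```

```text
t 3.2 pos [ 0.4167 -0.2016  0.1829] jaw 75.52 ydir [-7.e-04  4.e-04 -1.e+00] F [ 0.2 -0.2 -0.2] gap 0.0467 j [-0.45  0.31 -0.51  0.75  0.   -0.2 ]
turn 0.02 then shift x,y,z mm [ 0.9  0.9 -2.3]
```

Emit:
{"api": "play_rows", "payload": {
  "motion": [
    {"gripper": 0.45, "x": 0.001, "y": 0, "z": -0.002, "turn": 0},
    {"gripper": 0.9, "x": 0, "y": 0, "z": 0, "turn": 0},
    {"gripper": 0.9, "x": 0, "y": 0, "z": 0, "turn": 0},
    {"gripper": 0.9, "x": 0, "y": 0, "z": 0, "turn": 0},
    {"gripper": 0.9, "x": 0, "y": 0, "z": 0, "turn": 0},
    {"gripper": 0.9, "x": 0, "y": 0, "z": 0, "turn": 0},
    {"gripper": 0.9, "x": 0, "y": 0, "z": 0, "turn": 0}
  ]
}}

```text
clock: 3.9
tool_pos: [0.4176, -0.2042, 0.184]
orientation: [-0.701, 0.702, -0.089, 0.09]
ft_force: [-1.8, -0.5, 9.5]
finger_gap: 0.0185
```

```bash
python3 -c "
from h import *
for i in range(4):plan(.417,-.204,.182,75.5)
"
```

```text
t 3.9 pos [ 0.4176 -0.2042  0.184 ] jaw 75.5 ydir [ 1.2e-03 -7.0e-04 -1.0e+00] F [-1.8 -0.5  9.5] gap 0.0185 j [-0.45  0.31 -0.51  0.75 -0.   -0.2 ]
turn -0.0 then shift x,y,z mm [-0.6  2.   0.1]
t 3.9 pos [ 0.4176 -0.2042  0.184 ] jaw 75.5 ydir [ 1.2e-03 -7.0e-04 -1.0e+00] F [-1.8 -0.5  9.5] gap 0.0185 j [-0.45  0.31 -0.51  0.75 -0.   -0.2 ]
turn -0.0 then shift x,y,z mm [-0.6  2.   0.1]
t 3.9 pos [ 0.4176 -0.2042  0.184 ] jaw 75.5 ydir [ 1.2e-03 -7.0e-04 -1.0e+00] F [-1.8 -0.5  9.5] gap 0.0185 j [-0.45  0.31 -0.51  0.75 -0.   -0.2 ]
turn -0.0 then shift x,y,z mm [-0.6  2.   0.1]
t 3.9 pos [ 0.4176 -0.2042  0.184 ] jaw 75.5 ydir [ 1.2e-03 -7.0e-04 -1.0e+00] F [-1.8 -0.5  9.5] gap 0.0185 j [-0.45  0.31 -0.51  0.75 -0.   -0.2 ]
turn -0.0 then shift x,y,z mm [-0.6  2.   0.1]
```

Emit:
{"api": "play_rows", "payload": {
  "motion": [
    {"gripper": 0.9, "x": 0, "y": -0.01, "z": 0, "turn": 0},
    {"gripper": 0.9, "x": 0, "y": -0.02, "z": 0, "turn": 0},
    {"gripper": 0.9, "x": 0, "y": -0.025, "z": 0, "turn": 0},
    {"gripper": 0.9, "x": 0, "y": -0.025, "z": 0, "turn": -5.3},
    {"gripper": 0.9, "x": 0, "y": -0.02, "z": 0, "turn": -5.3},
    {"gripper": 0.9, "x": 0, "y": 0, "z": 0, "turn": -5.2}
  ]
}}

```text
clock: 4.5
tool_pos: [0.418, -0.2044, 0.2865]
orientation: [-0.706, 0.708, 0.011, -0.008]
ft_force: [-0.2, -1.0, -0.7]
finger_gap: 0.0187
```

```bash
python3 -c "
from h import *
plan(.36,-.02,.40,91.3)
"
```

```text
t 4.5 pos [ 0.418  -0.2044  0.2865] jaw 91.52 ydir [ 0.004  -0.0019 -1.    ] F [-0.2 -1.  -0.7] gap 0.0187 j [-0.45  0.2  -0.36  1.01  0.   -0.48]
turn 0.22 then shift x,y,z mm [ -53.4 -114.1  185.4]
```

Emit:
{"api": "play_rows", "payload": {
  "motion": [
    {"gripper": 0.9, "x": -0.0066, "y": -0.014, "z": 0.023, "turn": 0},
    {"gripper": 0.9, "x": -0.0066, "y": -0.014, "z": 0.023, "turn": 0},
    {"gripper": 0.9, "x": -0.0066, "y": -0.014, "z": 0.023, "turn": 0},
    {"gripper": 0.9, "x": -0.0066, "y": -0.014, "z": 0.023, "turn": 0},
    {"gripper": 0.9, "x": -0.0066, "y": -0.014, "z": 0.023, "turn": 0},
    {"gripper": 0.9, "x": -0.0066, "y": -0.014, "z": 0.023, "turn": 0},
    {"gripper": 0.9, "x": -0.0066, "y": -0.014, "z": 0.023, "turn": 0},
    {"gripper": 0.9, "x": -0.0066, "y": -0.014, "z": 0.023, "turn": 0}
  ]
}}

```text
clock: 5.3
tool_pos: [0.3596, -0.0204, 0.3965]
orientation: [0.707, -0.707, -0.008, 0.008]
ft_force: [0.3, 0.3, -1.1]
finger_gap: 0.0185
```

```bash
python3 -c "
from h import *
plan(.45,.1727,.438,91.3)
"
```

```text
t 5.3 pos [ 0.3596 -0.0204  0.3965] jaw 91.29 ydir [ 8.e-04  0.e+00 -1.e+00] F [ 0.3  0.3 -1.1] gap 0.0185 j [-0.06 -0.07 -0.37  1.28  0.   -0.08]
turn -0.01 then shift x,y,z mm [ 94.8 -41.4 191. ]
```

Emit:
{"api": "play_rows", "payload": {
  "motion": [
    {"gripper": 0.9, "x": 0.0119, "y": -0.0052, "z": 0.0239, "turn": 0},
    {"gripper": 0.9, "x": 0.0119, "y": -0.0052, "z": 0.0239, "turn": 0},
    {"gripper": 0.9, "x": 0.0119, "y": -0.0052, "z": 0.0239, "turn": 0},
    {"gripper": 0.9, "x": 0.0119, "y": -0.0052, "z": 0.0239, "turn": 0},
    {"gripper": 0.9, "x": 0.0119, "y": -0.0052, "z": 0.0239, "turn": 0},
    {"gripper": 0.9, "x": 0.0119, "y": -0.0052, "z": 0.0239, "turn": 0},
    {"gripper": 0.9, "x": 0.0119, "y": -0.0052, "z": 0.0239, "turn": 0},
    {"gripper": 0.9, "x": 0.0119, "y": -0.0052, "z": 0.0239, "turn": 0},
    {"gripper": 0.9, "x": 0, "y": 0, "z": 0, "turn": 0}
  ]
}}

```text
clock: 6.2
tool_pos: [0.4518, 0.1741, 0.4376]
orientation: [0.707, -0.707, -0.009, 0.008]
ft_force: [-1.2, -0.0, -0.5]
finger_gap: 0.0185
```

```bash
python3 -c "
from h import *
plan(.45,.1727,.438,91.3)
a=snap('side');b=snap('top')
I=a['frame'][125:185,180:260,::-1];J=b['frame'][165:225,180:260,::-1]
cv2.imwrite('pics/c4.png',cv2.resize(np.hstack([I,J]),None,fx=5,fy=5,interpolation=cv2.INTER_CUBIC))
for X in ([.45,.173,.27],[.465,.173,.27],[.506,.173,.27],[.546,.1727,.27]): print(proj(a,X),proj(b,X))
"
```

```text
t 6.2 pos [0.4518 0.1741 0.4376] jaw 91.42 ydir [ 8.e-04  8.e-04 -1.e+00] F [-1.2 -0.  -0.5] gap 0.0185 j [0.37 0.18 0.   1.4  0.   0.34]
turn 0.12 then shift x,y,z mm [-1.8 -0.4 -1.4]
[167.7362445 154.1489145] [196.72864974 239.86194759]
[173.64522921 153.34387281] [196.97796056 233.94555867]
[189.46228082 151.18895337] [197.65187829 217.95283324]
[204.47614598 149.17906681] [198.41474355 202.59935451]
```

View pics/c4.png

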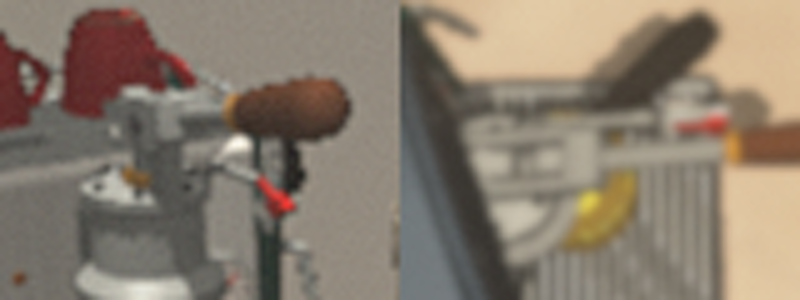

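```bash
python3 -c "
from h import *
a=snap('side')
I=a['frame'][110:190,135:235,::-1]
cv2.imwrite('pics/c5.png',cv2.resize(I,None,fx=7,fy=7,interpolation=cv2.INTER_CUBIC))
"
```

```text
(no output)
```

View pics/c5.png

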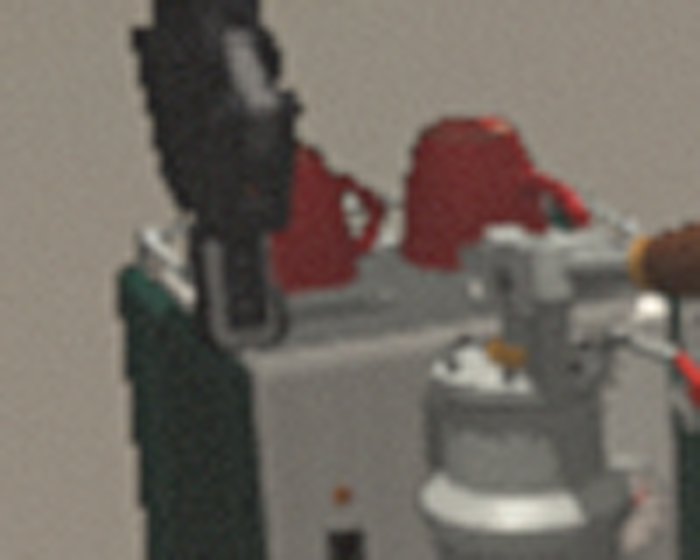

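The fork's near face and hole show at about side (206.9,149.3). The gripper is at (169,148), and the shaft is faint against the grey, so I'll difference with the first picture.

```bash
python3 -c "
from h import *
a=np.mean([snap('side')['frame'].astype(float) for _ in range(6)],0)
c=snap('side')
s=cv2.imread('pics/s0.png')[:,:,::-1].astype(float)
d=(a-s).mean(2)
print('cols 172..200 rows 144..158');
for v in range(144,158): print(v,d[v,172:200].round().astype(int).tolist())
h=cv2.resize(a[136:162,190:226].astype(np.uint8)[:,:,::-1],None,fx=20,fy=20,interpolation=cv2.INTER_CUBIC)
h=cv2.normalize(h,None,0,255,cv2.NORM_MINMAX)
for k in range(0,36,4):cv2.putText(h,str(190+k),(k*20,12),0,.4,(0,255,255),1)
for k in range(2,26,4):cv2.putText(h,str(136+k),(0,k*20+10),0,.4,(0,255,255),1)
cv2.imwrite('pics/c6.png',h)
"
```

```text
cols 172..200 rows 144..158
144 [-13, -8, -17, -16, -17, -19, -15, -15, -13, -12, -8, -10, -6, -8, -1, -5, 1, 9, -3, -13, -9, -12, -17, -17, -20, -18, -17, -16]
145 [-17, -8, -14, -13, -17, -19, -10, -12, -10, -11, -7, -9, -7, -6, -6, -3, 4, 3, -40, -60, -35, -15, -11, -15, -15, -12, -13, -16]
146 [-22, -9, -11, -12, -18, -14, -12, -9, -10, -12, -7, -4, -1, -1, 0, -26, -39, -34, -59, -65, -40, -19, -17, -12, -13, -16, -15, -15]
147 [-23, -10, -7, -13, -16, -11, -14, -9, -12, -8, -4, -8, -4, -2, -26, -58, -74, -76, -72, -75, -61, -44, -29, -18, -19, -17, -18, -18]
148 [-17, -6, -10, -15, -14, -15, -11, -7, -13, -8, -9, -1, -1, -2, -51, -72, -74, -76, -70, -73, -71, -66, -56, -47, -52, -47, -40, -26]
149 [-25, -4, -6, -16, -10, -11, -15, -12, -9, -7, -3, -1, -3, -6, -51, -72, -73, -70, -73, -71, -73, -75, -71, -73, -74, -68, -61, -53]
150 [-24, -11, -7, -14, -12, -14, -10, -11, -7, -2, -6, -11, -31, -40, -52, -72, -72, -71, -72, -72, -72, -74, -73, -72, -74, -75, -77, -76]
151 [-28, -9, -5, -14, -2, -2, 3, 9, 12, 4, -22, -42, -60, -70, -68, -68, -61, -60, -67, -68, -71, -73, -71, -71, 
[... 201 characters left out ...]
9, -72, -81, -85, -86, -88, -89, -88, -89, -92, -84, -79, -77, -74, -72, -70, -70, -68, -71, -73, -72, -74]
154 [-134, -101, -109, -119, -95, -88, -91, -91, -94, -94, -91, -92, -89, -92, -86, -85, -79, -75, -70, -71, -70, -70, -72, -71, -72, -70, -71, -73]
155 [-133, -107, -111, -120, -98, -91, -92, -85, -84, -83, -82, -80, -81, -80, -75, -75, -75, -72, -72, -72, -73, -72, -75, -73, -69, -62, -53, -51]
156 [-118, -99, -105, -121, -94, -81, -79, -73, -73, -70, -71, -72, -71, -70, -71, -74, -72, -71, -66, -63, -55, -57, -65, -72, -79, -77, -69, -58]
157 [-95, -91, -108, -118, -88, -70, -71, -69, -71, -76, -72, -68, -62, -54, -48, -48, -55, -65, -75, -76, -66, -70, -75, -82, -94, -93, -94, -92]
```

View pics/c6.png

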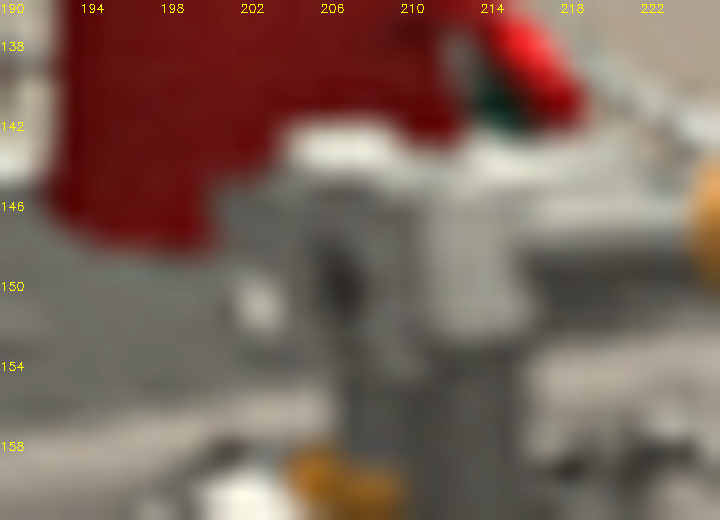

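```bash
python3 -c "
from h import *
a=snap('side');b=snap('top')
s=cv2.imread('pics/s0.png');t=cv2.imread('pics/t0.png')
def cr(I,u,v,w,h,k,c):
    J=cv2.resize(I[v:v+h,u:u+w],None,fx=k,fy=k,interpolation=cv2.INTER_CUBIC);J=cv2.convertScaleAbs(J,alpha=1.25)
    for i in range(0,w,4):cv2.putText(J,str(u+i),(int((i+.5)*k)-9,10),0,.33,(0,255,255),1)
    for i in range(2,h,2):cv2.putText(J,str(v+i),(0,int((i+.5)*k)+4),0,.33,(0,255,255),1)
    return J
cv2.imwrite('pics/c7.png',np.vstack([cr(t,184,182,50,26,16,b)[:,:800],cr(s,196,140,50,18,16,a)[:,:800]])[:600])
for y in (.16,.165,.17,.173,.18): print(y,[proj(c,[.547,y,.27]).round(1) for c in(a,b)],proj(b,[.562,y,.28]).round(1))
for x in(.53,.578):print(proj(b,[x,.17,.282]).round(1))
"
```

```text
0.16 [array([206.5, 150.4]), array([203.3, 202.3])] [203.1 195.9]
0.165 [array([205.8, 149.9]), array([201.4, 202.3])] [201.1 195.9]
0.17 [array([205.2, 149.4]), array([199.5, 202.2])] [199.2 195.9]
0.173 [array([204.8, 149.1]), array([198.3, 202.2])] [198.  195.9]
0.18 [array([203.9, 148.4]), array([195.6, 202.2])] [195.3 195.8]
[198.6 208.1]
[199.3 189.6]
```

View pics/c7.png

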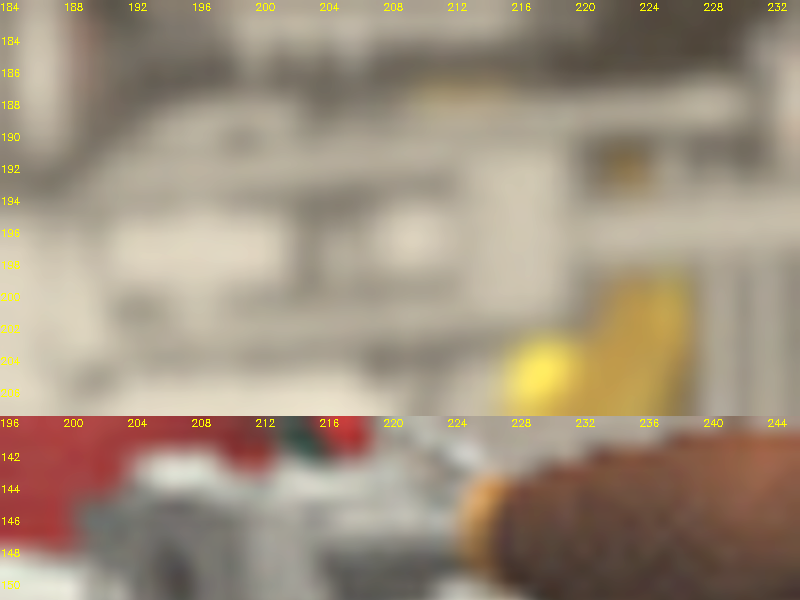

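Top view: cheeks at v≈192 and 201, running u 190–212; the hole's place along the lever is uncertain (side picture suggests it nearer the handle). I'll check it against the body front (48 mm behind the rod).

```bash
python3 -c "
from h import *
a=snap('side');b=snap('top')
print('side corner',plane(a,171.1,162.6,.235))
t=cv2.imread('pics/t0.png').astype(int).mean(2)
print('top profile rows 222-234 u184..202',t[222:234,184:204].mean(0).round().tolist())
print('rows 205-212',t[205:212,184:204].mean(0).round().tolist())
for u in(188,190,192,194):print(u,plane(b,u,228,.235),plane(b,u,208,.235))
T=cv2.imread('pics/t0.png').astype(int)
print('handle row',T[192,240:290].tolist())
print('row tip vals')
print('lever bridge',t[190:204,206:224].round().tolist())
"
```

```text
side corner [0.46459274 0.208012   0.235     ]
top profile rows 222-234 u184..202 [95.0, 90.0, 88.0, 92.0, 97.0, 100.0, 100.0, 99.0, 99.0, 99.0, 99.0, 98.0, 95.0, 89.0, 100.0, 124.0, 125.0, 115.0, 126.0, 126.0]
rows 205-212 [146.0, 146.0, 143.0, 138.0, 133.0, 131.0, 138.0, 149.0, 159.0, 162.0, 165.0, 165.0, 164.0, 158.0, 151.0, 150.0, 158.0, 166.0, 169.0, 169.0]
188 [0.48270004 0.20242469 0.235     ] [0.53623056 0.20492864 0.235     ]
190 [0.4827714 0.1971304 0.235    ] [0.53630838 0.19958059 0.235     ]
192 [0.48284278 0.19183499 0.235     ] [0.53638622 0.1942314  0.235     ]
194 [0.48291417 0.18653846 0.235     ] [0.53646408 0.18888107 0.235     ]
handle row [[103, 117, 131], [103, 115, 137], [95, 108, 136], [89, 106, 137], [78, 107, 144], [69, 117, 162], [62, 121, 169], [57, 108, 152], [55, 89, 128], [54, 79, 116], [54, 78, 115], [53, 77, 116], [53, 77, 118], [54, 77, 118], [54, 78, 119], [54, 79, 119], [51, 77, 118], [52, 78, 119], [54, 78, 120], [55, 79, 120], [55, 79, 121], [54, 78, 121], [55, 78, 121], [54, 78, 120], [53, 77, 121], [55, 77, 121], [54, 78, 120], [56, 79, 122], 
[... 1452 characters left out ...]
.0, 154.0, 154.0, 148.0, 136.0, 127.0, 126.0, 127.0, 124.0], [124.0, 125.0, 128.0, 131.0, 131.0, 130.0, 134.0, 144.0, 149.0, 153.0, 154.0, 154.0, 147.0, 132.0, 117.0, 114.0, 113.0, 111.0], [122.0, 121.0, 126.0, 128.0, 129.0, 130.0, 135.0, 143.0, 149.0, 152.0, 151.0, 150.0, 142.0, 128.0, 113.0, 108.0, 108.0, 108.0], [131.0, 131.0, 135.0, 138.0, 138.0, 137.0, 137.0, 137.0, 142.0, 143.0, 143.0, 140.0, 133.0, 120.0, 109.0, 107.0, 109.0, 110.0], [132.0, 131.0, 130.0, 133.0, 130.0, 129.0, 126.0, 126.0, 125.0, 126.0, 127.0, 128.0, 123.0, 113.0, 107.0, 109.0, 110.0, 110.0], [121.0, 114.0, 114.0, 117.0, 113.0, 111.0, 110.0, 113.0, 116.0, 119.0, 126.0, 134.0, 134.0, 125.0, 115.0, 110.0, 111.0, 111.0]]
```

```bash
cat >> h.py <<'E'
def avg(n=5):
    P=[];F=[]
    for i in range(n):
        s=env.get_state();P.append(s["tool_pos"]);F.append(s["ft_force"]);c=vision.read_camera("side")
    print('t',s["clock"],'pos',np.mean(P,0).round(4),'sd',np.std(P,0).round(4),'F',np.mean(F,0).round(1),'gap',round(s["finger_gap"],4))
    return np.mean(P,0)
E
python3 -c "
from h import *
avg(6)
a=snap('side');b=snap('top')
print('rider',tri(a,(235.3,164.4),b,(241.5,189.5)))
"
```

```text
t 7.15 pos [0.4512 0.172  0.4368] sd [0. 0. 0.] F [-0.   0.  -0.5] gap 0.018
rider (array([0.58512381, 0.06183137, 0.25680832]), np.float64(0.0005609210841166319))
```

Emit:
{"api": "play_rows", "payload": {
  "motion": [
    {"gripper": 0.9, "x": 0.01, "y": 0, "z": -0.001, "turn": 0},
    {"gripper": 0.9, "x": 0.01, "y": 0, "z": 0, "turn": 0},
    {"gripper": 0.9, "x": 0.006, "y": 0, "z": 0, "turn": 0},
    {"gripper": 0.9, "x": 0.002, "y": 0, "z": 0, "turn": 0},
    {"gripper": 0.9, "x": 0, "y": 0, "z": 0, "turn": 0}
  ]
}}

```text
clock: 7.8
tool_pos: [0.4796, 0.1716, 0.4365]
orientation: [-0.707, 0.707, 0.008, -0.008]
ft_force: [-0.3, -0.5, 0.2]
finger_gap: 0.0183
```

```bash
python3 -c "
from h import *
a=[snap('side')['frame'].astype(float) for _ in range(6)]
b=[snap('top')['frame'].astype(float) for _ in range(2)]
print(env.get_state()['tool_pos'],env.get_state()['ft_force'])
def cr(I,u,v,w,h,k):
    J=np.mean(I,0).astype(np.uint8)[v:v+h,u:u+w,::-1];J=cv2.normalize(cv2.resize(J,None,fx=k,fy=k,interpolation=cv2.INTER_CUBIC),None,0,330,cv2.NORM_MINMAX)
    for i in range(0,w,4):cv2.putText(J,str(u+i),(int((i+.5)*k)-9,10),0,.33,(0,255,255),1)
    for i in range(2,h,4):cv2.putText(J,str(v+i),(0,int((i+.5)*k)+4),0,.33,(0,255,255),1)
    return J
cv2.imwrite('pics/c8.png',cr(a,176,138,48,26,16))
"
```

```text
[0.47904276 0.17165998 0.43690456] [ 0.88489765  0.43945936 -2.27750873]
```

View pics/c8.png

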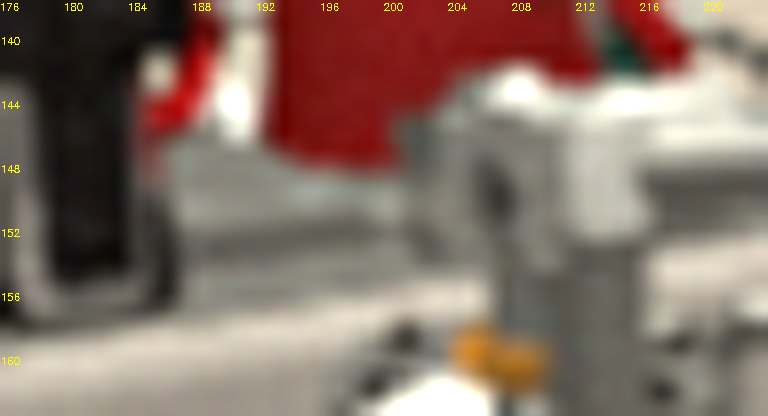

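The shaft now shows, tip at about (200.5,151), and its line runs into the dark hole at (206.3,149.4). Raise about 1 mm and feel forward.

Emit:
{"api": "play_rows", "payload": {
  "motion": [
    {"gripper": 0.9, "x": 0.003, "y": -0.0012, "z": 0, "turn": 0},
    {"gripper": 0.9, "x": 0.003, "y": 0, "z": 0, "turn": 0},
    {"gripper": 0.9, "x": 0.003, "y": 0, "z": 0, "turn": 0},
    {"gripper": 0.9, "x": 0.002, "y": 0, "z": 0, "turn": 0},
    {"gripper": 0.9, "x": 0.002, "y": 0, "z": 0, "turn": 0}
  ]
}}

```text
clock: 8.7
tool_pos: [0.4923, 0.172, 0.4379]
orientation: [0.707, -0.707, -0.008, 0.008]
ft_force: [-1.4, 3.0, -0.1]
finger_gap: 0.0185
```

Emit:
{"api": "play_rows", "payload": {
  "motion": [
    {"gripper": 0.9, "x": 0.002, "y": 0, "z": 0, "turn": 0},
    {"gripper": 0.9, "x": 0.002, "y": 0, "z": 0, "turn": 0},
    {"gripper": 0.9, "x": 0.002, "y": 0, "z": 0, "turn": 0}
  ]
}}

```text
clock: 9.0
tool_pos: [0.4982, 0.1723, 0.438]
orientation: [0.707, -0.707, -0.008, 0.008]
ft_force: [-2.9, 4.6, -0.8]
finger_gap: 0.0184
```

Emit:
{"api": "play_rows", "payload": {
  "motion": [
    {"gripper": 0.9, "x": 0, "y": 0, "z": 0.001, "turn": 0},
    {"gripper": 0.9, "x": 0.002, "y": 0, "z": 0, "turn": 0},
    {"gripper": 0.9, "x": 0.002, "y": 0, "z": 0, "turn": 0},
    {"gripper": 0.9, "x": 0.002, "y": 0, "z": 0, "turn": 0}
  ]
}}

```text
clock: 9.4
tool_pos: [0.5044, 0.1732, 0.438]
orientation: [-0.707, 0.707, 0.008, -0.008]
ft_force: [-0.3, 0.1, -1.4]
finger_gap: 0.0183
```

Emit:
{"api": "play_rows", "payload": {
  "motion": [
    {"gripper": 0.9, "x": 0.003, "y": 0, "z": 0, "turn": 0},
    {"gripper": 0.9, "x": 0.003, "y": 0, "z": 0, "turn": 0},
    {"gripper": 0.9, "x": 0.003, "y": 0, "z": 0, "turn": 0},
    {"gripper": 0.9, "x": 0.003, "y": 0, "z": 0, "turn": 0},
    {"gripper": 0.9, "x": 0.003, "y": 0, "z": 0, "turn": 0}
  ]
}}

```text
clock: 9.9
tool_pos: [0.5194, 0.1736, 0.438]
orientation: [0.707, -0.707, -0.008, 0.008]
ft_force: [-0.7, 2.4, -0.4]
finger_gap: 0.0188
```

Emit:
{"api": "play_rows", "payload": {
  "motion": [
    {"gripper": 0.9, "x": 0.003, "y": 0, "z": 0.0003, "turn": 0},
    {"gripper": 0.9, "x": 0.003, "y": 0, "z": 0, "turn": 0},
    {"gripper": 0.9, "x": 0.002, "y": 0, "z": 0, "turn": 0}
  ]
}}

```text
clock: 10.2
tool_pos: [0.5257, 0.174, 0.4376]
orientation: [-0.707, 0.707, 0.006, -0.01]
ft_force: [-32.1, -1.8, 11.7]
finger_gap: 0.0185
```

Emit:
{"api": "play_rows", "payload": {
  "motion": [
    {"gripper": 0.9, "x": 0, "y": 0, "z": 0, "turn": 0},
    {"gripper": 0.5, "x": -0.002, "y": 0, "z": 0, "turn": 0},
    {"gripper": 0.5, "x": 0, "y": 0, "z": 0, "turn": 0},
    {"gripper": 0.5, "x": 0, "y": 0, "z": 0, "turn": 0},
    {"gripper": 0.5, "x": -0.02, "y": 0, "z": 0, "turn": 0},
    {"gripper": 0.5, "x": -0.03, "y": 0, "z": 0, "turn": 0},
    {"gripper": 1.0, "x": -0.015, "y": 0.008, "z": 0, "turn": 0},
    {"gripper": 1.0, "x": 0, "y": 0, "z": 0, "turn": 0},
    {"gripper": 1.0, "x": 0, "y": 0, "z": 0, "turn": 0},
    {"gripper": 1.0, "x": 0, "y": 0, "z": 0, "turn": 0}
  ]
}}

```text
clock: 11.2
tool_pos: [0.461, 0.1726, 0.4302]
orientation: [0.707, -0.707, -0.008, 0.008]
ft_force: [0.3, 0.4, -0.3]
finger_gap: -0.0002
```

```bash
python3 -c "
from h import *
plan(.49,.1735,.430,91.3)
a=[snap('side')['frame'].astype(float) for _ in range(6)]
def cr(I,u,v,w,h,k):
    J=np.mean(I,0).astype(np.uint8)[v:v+h,u:u+w,::-1];J=cv2.normalize(cv2.resize(J,None,fx=k,fy=k,interpolation=cv2.INTER_CUBIC),None,0,330,cv2.NORM_MINMAX)
    for i in range(0,w,4):cv2.putText(J,str(u+i),(int((i+.5)*k)-9,10),0,.33,(0,255,255),1)
    for i in range(2,h,4):cv2.putText(J,str(v+i),(0,int((i+.5)*k)+4),0,.33,(0,255,255),1)
    return J
cv2.imwrite('pics/c9.png',cr(a,176,138,48,26,16))
"
```

```text
t 11.2 pos [0.461  0.1726 0.4302] jaw 91.29 ydir [ 5.e-04  1.e-04 -1.e+00] F [ 0.3  0.4 -0.3] gap -0.0002 j [ 0.36  0.19  0.01  1.38 -0.    0.34]
turn -0.01 then shift x,y,z mm [29.   0.2  0.3]
```

View pics/c9.png

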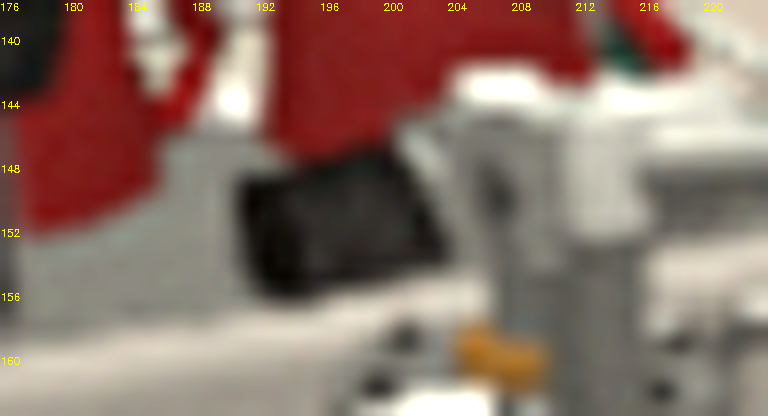

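The head stands at the fork (190.5–203, 147–156), the bolt of the hinge stays visible at (206,149). I'll press the head's back end with closed fingers to check it is home.

Emit:
{"api": "play_rows", "payload": {
  "motion": [
    {"gripper": 1.0, "x": 0.015, "y": 0, "z": 0, "turn": 0},
    {"gripper": 1.0, "x": 0.014, "y": 0, "z": 0, "turn": 0},
    {"gripper": 1.0, "x": 0.003, "y": 0, "z": 0, "turn": 0},
    {"gripper": 1.0, "x": 0.002, "y": 0, "z": 0, "turn": 0},
    {"gripper": 1.0, "x": 0.002, "y": 0, "z": 0, "turn": 0}
  ]
}}

```text
clock: 12.0
tool_pos: [0.4959, 0.1733, 0.43]
orientation: [-0.707, 0.707, 0.008, -0.008]
ft_force: [0.7, 0.0, -1.0]
finger_gap: 0.0001
```

Emit:
{"api": "play_rows", "payload": {
  "motion": [
    {"gripper": 1.0, "x": 0.002, "y": 0, "z": 0, "turn": 0},
    {"gripper": 1.0, "x": 0.002, "y": 0, "z": 0, "turn": 0},
    {"gripper": 1.0, "x": 0.001, "y": 0, "z": 0, "turn": 0}
  ]
}}

```text
clock: 12.3
tool_pos: [0.5002, 0.1734, 0.43]
orientation: [0.707, -0.707, -0.007, 0.009]
ft_force: [-17.1, -1.0, 6.8]
finger_gap: -0.0002
```

Emit:
{"api": "play_rows", "payload": {
  "motion": [
    {"gripper": 1.0, "x": 0.001, "y": 0, "z": 0, "turn": 0},
    {"gripper": 1.0, "x": 0.0005, "y": 0, "z": 0, "turn": 0},
    {"gripper": 1.0, "x": 0, "y": 0, "z": 0, "turn": 0}
  ]
}}

```text
clock: 12.6
tool_pos: [0.5007, 0.1734, 0.4298]
orientation: [-0.707, 0.707, 0.006, -0.01]
ft_force: [-22.6, -0.8, 9.4]
finger_gap: -0.0002
```

Emit:
{"api": "play_rows", "payload": {
  "motion": [
    {"gripper": 1.0, "x": -0.015, "y": 0, "z": 0, "turn": 0},
    {"gripper": 0.3, "x": -0.025, "y": -0.01, "z": 0, "turn": 0},
    {"gripper": 0.3, "x": 0, "y": -0.025, "z": 0, "turn": 8},
    {"gripper": 0.3, "x": 0, "y": -0.025, "z": 0, "turn": 8},
    {"gripper": 0.3, "x": 0, "y": -0.025, "z": 0, "turn": 8},
    {"gripper": 0.3, "x": 0, "y": -0.02, "z": 0, "turn": 8},
    {"gripper": 0.3, "x": 0, "y": 0, "z": 0, "turn": 8},
    {"gripper": 0.3, "x": 0, "y": 0, "z": 0, "turn": 8},
    {"gripper": 0.3, "x": 0, "y": 0, "z": 0, "turn": 8},
    {"gripper": 0.3, "x": 0, "y": 0, "z": 0, "turn": 8}
  ]
}}

```text
clock: 13.6
tool_pos: [0.4626, 0.1726, 0.5351]
orientation: [0.603, -0.603, 0.37, -0.37]
ft_force: [-0.2, -0.3, -1.3]
finger_gap: 0.0598
```

```bash
python3 -c "
from h import *
plan(.566,0,.535,1.3)
"
```

```text
t 13.6 pos [0.4626 0.1726 0.5351] jaw 26.98 ydir [ 2.e-04  0.e+00 -1.e+00] F [-0.2 -0.3 -1.3] gap 0.0598 j [ 0.36  0.22  0.31  1.66 -0.    1.46]
turn 25.68 then shift x,y,z mm [1.749e+02 1.000e-01 9.950e+01]
```

Emit:
{"api": "play_rows", "payload": {
  "motion": [
    {"gripper": 0.3, "x": 0, "y": 0, "z": 0, "turn": 8.56},
    {"gripper": 0.3, "x": 0, "y": 0, "z": 0, "turn": 8.56},
    {"gripper": 0.3, "x": 0, "y": 0, "z": 0, "turn": 8.56},
    {"gripper": 0.3, "x": 0.025, "y": 0, "z": 0.0142, "turn": 0},
    {"gripper": 0.3, "x": 0.025, "y": 0, "z": 0.0142, "turn": 0},
    {"gripper": 0.3, "x": 0.025, "y": 0, "z": 0.0142, "turn": 0},
    {"gripper": 0.3, "x": 0.025, "y": 0, "z": 0.0142, "turn": 0},
    {"gripper": 0.3, "x": 0.025, "y": 0, "z": 0.0142, "turn": 0},
    {"gripper": 0.3, "x": 0.025, "y": 0, "z": 0.0142, "turn": 0},
    {"gripper": 0.3, "x": 0.025, "y": 0, "z": 0.0142, "turn": 0}
  ]
}}

```text
clock: 14.6
tool_pos: [0.5673, -0.0006, 0.5352]
orientation: [0.507, -0.507, 0.493, -0.493]
ft_force: [1.2, 0.7, 0.2]
finger_gap: 0.0599
```

```bash
python3 -c "
from h import *
plan(.566,0,.475,1.3)
"
```

```text
t 14.6 pos [ 0.5673 -0.0006  0.5352] jaw 1.62 ydir [ 3.e-04  0.e+00 -1.e+00] F [1.2 0.7 0.2] gap 0.0599 j [-0.    0.4   0.55  1.72  0.    1.54]
turn 0.32 then shift x,y,z mm [-0.6 60.1 -1.3]
```

Emit:
{"api": "play_rows", "payload": {
  "motion": [
    {"gripper": 0.3, "x": 0, "y": 0.015, "z": -0.001, "turn": 0},
    {"gripper": 0.3, "x": 0, "y": 0.015, "z": 0, "turn": 0},
    {"gripper": 0.3, "x": 0, "y": 0.015, "z": 0, "turn": 0},
    {"gripper": 0.3, "x": 0, "y": 0.012, "z": 0, "turn": 0},
    {"gripper": 0.3, "x": 0, "y": 0.003, "z": 0, "turn": 0},
    {"gripper": 0.9, "x": 0, "y": 0, "z": 0, "turn": 0},
    {"gripper": 0.9, "x": 0, "y": 0, "z": 0, "turn": 0},
    {"gripper": 0.9, "x": 0, "y": 0, "z": 0, "turn": 0},
    {"gripper": 0.9, "x": 0, "y": 0, "z": 0, "turn": 0},
    {"gripper": 0.9, "x": 0, "y": 0, "z": 0, "turn": 0}
  ]
}}

```text
clock: 15.6
tool_pos: [0.5657, 0.0003, 0.4755]
orientation: [-0.507, 0.507, -0.493, 0.493]
ft_force: [-4.6, -2.0, 1.1]
finger_gap: 0.0248
```

```bash
python3 -c "
from h import *
plan(.566,0,.475,1.3)
H=np.array([.1385,.2799])
for q in(0,.1,.2,.3,.4,.5,.57):
    print(q,(.145*np.array([-np.cos(.28-q),np.sin(.28-q)])-.145*np.array([-np.cos(.28),np.sin(.28)])).round(4))
"
```

```text
t 15.6 pos [5.657e-01 3.000e-04 4.755e-01] jaw 1.62 ydir [-2.e-04 -4.e-04 -1.e+00] F [-4.6 -2.   1.1] gap 0.0248 j [ 0.    0.36  0.34  1.55 -0.    1.54]
turn 0.32 then shift x,y,z mm [0.4 0.5 0.3]
0 [0. 0.]
0.1 [-0.0033 -0.0141]
0.2 [-0.0052 -0.0285]
0.3 [-0.0056 -0.043 ]
0.4 [-0.0046 -0.0574]
0.5 [-0.0022 -0.0717]
0.57 [ 0.0004 -0.0815]
```

Emit:
{"api": "play_rows", "payload": {
  "motion": [
    {"gripper": 0.9, "x": 0.0018, "y": 0.007, "z": 0, "turn": 0},
    {"gripper": 0.9, "x": 0.0015, "y": 0.0071, "z": 0, "turn": 0},
    {"gripper": 0.9, "x": 0.0011, "y": 0.0072, "z": 0, "turn": 0},
    {"gripper": 0.9, "x": 0.0008, "y": 0.0072, "z": 0, "turn": 0},
    {"gripper": 0.9, "x": 0.0004, "y": 0.0072, "z": 0, "turn": 0},
    {"gripper": 0.9, "x": 0, "y": 0.0073, "z": 0, "turn": 0},
    {"gripper": 0.9, "x": -0.0003, "y": 0.0072, "z": 0, "turn": 0},
    {"gripper": 0.9, "x": -0.0007, "y": 0.0072, "z": 0, "turn": 0},
    {"gripper": 0.9, "x": 0, "y": 0, "z": 0, "turn": 0}
  ]
}}

```text
clock: 16.5
tool_pos: [0.5659, -0.004, 0.418]
orientation: [0.507, -0.507, 0.493, -0.493]
ft_force: [-6.5, -0.9, 9.8]
finger_gap: 0.0247
```

```bash
cat >> h.py <<'E'
def look(name,u,v,w,h,k,cam='side',n=6):
    I=np.mean([snap(cam)['frame'].astype(float) for _ in range(n)],0).astype(np.uint8)
    np.save('pics/'+name+'.npy',I)
    J=cv2.normalize(cv2.resize(I[v:v+h,u:u+w,::-1],None,fx=k,fy=k,interpolation=cv2.INTER_CUBIC),None,0,300,cv2.NORM_MINMAX)
    for i in range(0,w,4):cv2.putText(J,str(u+i),(int((i+.5)*k)-9,10),0,.33,(0,255,255),1)
    for i in range(2,h,4):cv2.putText(J,str(v+i),(0,int((i+.5)*k)+4),0,.33,(0,255,255),1)
    cv2.imwrite(f'pics/{name}.png',J)
E
python3 -c "
from h import *
plan(.566,0,.475,1.3)
look('d1',186,136,66,44,12)
a=snap('side');print(proj(a,[.587,.0618,.2568]),proj(a,[.582,.0618,.2568]))
"
```

```text
t 16.5 pos [ 0.5659 -0.004   0.418 ] jaw 1.63 ydir [ 2.e-04  2.e-04 -1.e+00] F [-6.5 -0.9  9.8] gap 0.0247 j [-0.01  0.35  0.18  1.4   0.    1.54]
turn 0.33 then shift x,y,z mm [ -4.1 -57.    0.2]
[235.91017877 164.3182767 ] [233.99103208 164.61777223]
```

View pics/d1.png

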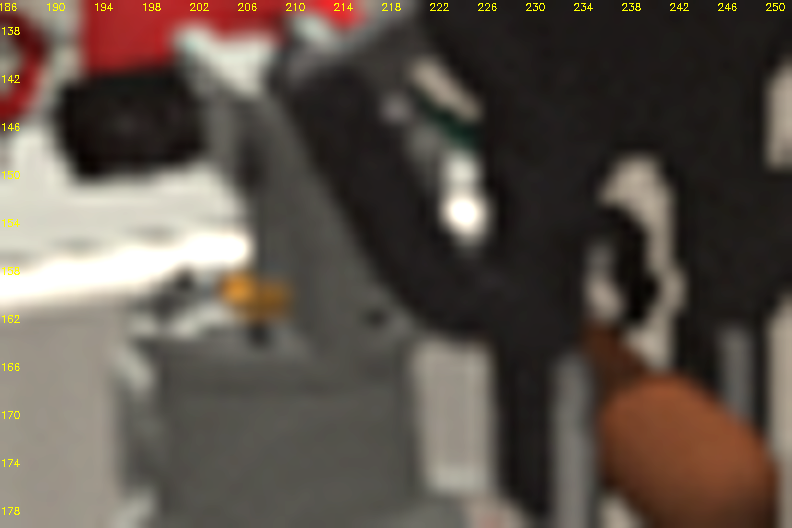

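Pin head moves with the fork and the wrist reads about 10 N upwards (spring linked). The rider is hidden from the side now, so I refine the mark angle from the first pictures and see what the top camera still shows.

```bash
python3 -c "
from h import *
from scipy.optimize import least_squares
a=snap('side');b=snap('top')
s=cv2.imread('pics/s0.png')[:,:,::-1].astype(float);t=cv2.imread('pics/t0.png')[:,:,::-1].astype(float)
def red(I,u,v,w,h,th,show=0):
    J=I[v:v+h,u:u+w];r=J[:,:,0]-J[:,:,1:].mean(2)
    if show:print(r.round().astype(int))
    r=np.clip(r-th,0,None)
    vv,uu=np.mgrid[v:v+h,u:u+w];return np.array([(r*uu).sum(),(r*vv).sum()])/r.sum()
ps=red(s,228,157,15,14,30,1);pt=red(t,231,184,17,9,25,1)
print(ps,pt);X,e=tri(a,ps,b,pt);print('tri',X,e)
g=np.array([.5658,0,.32]);f=np.array([.0223,-.9998,0])
H=g-.145*np.cos(.28)*f;H[2]=.32-.145*np.sin(.28)
d=X-H;print('hinge',H,'r',np.hypot(d@f,d[2]),'mark',.28-np.arctan2(d[2],d@f))
# constrained: r=.078, unknown angle & lateral offset
n=np.array([f[1],-f[0],0])
pt3=lambda p:H+.078*(np.cos(p[0])*f+np.array([0,0,np.sin(p[0])]))+p[1]*n
r=least_squares(lambda p:np.r_[proj(a,pt3(p))-ps,proj(b,pt3(p))-pt],[-.3,0]);print('mark',.28-r.x[0],r.x,r.fun)
print('handle side pred',proj(a,g),'blobs now top:')
I=b['frame'].astype(float);J=I[184:193,231:248];print((J[:,:,0]-J[:,:,1:].mean(2)).round().astype(int))
"
```

```text
[[  8   8   6  -2   6   8   8   8   6   6   4   3  12  14  12]
 [  8   8   6   2   3   6   4   8   6   4   4   6  10  12  14]
 [  5   8   4  10  14   4   7   6   4   5   2   4   8  10  15]
 [  6   4   3  30  64  30   3   4   4   4   5   2   6  12  13]
 [  6   4   4  57 111  83  23   0   0   3   1   5   8  12  14]
 [ 10   6   3  28  95 123  80  26  17   4   2   6  12  14  15]
 [ 10   8   3   2  38 114 126 110  93  38   4   7  12  12  14]
 [  8  10   5  -2  10  58 124 147 144 110  34  10  12  14  14]
 [  8   7   6   4  10  46  79  92 146 167  90  20  11  12  14]
 [  7  10   8   6  10  38  70  78 124 152 105  26  12  14  13]
 [  8   8   6   6  10  20  50  56  50  36  24  12  12  14  14]
 [ 10   9   5   4   5  10  22  26  12   9   9  13  12  14  14]
 [ 10   8   6   3   4   6   4   3   6  13  12  14  12  14  13]
 [  7   8   8   2   1   4   2  -2  10  14  16  13  14  14  14]]
[[ 10  10  14  15  16  16  14  14  14  13  12  12  18  22  28  28  28]
 [ 11  12  16  18  19  20  18  17  15  15  13  10  14  18  22  24  26]
 [  9  13  16  19  19  18  18  19  16  16  16  18  18  21  22  24  26]
 [ 1
[... 573 characters left out ...]
992843] r 0.08248489661698108 mark 0.5425518754387826
mark 0.5632526779201246 [-0.28325268 -0.0204554 ] [-0.41360931 -0.47892141 -1.79224593 -0.33988129]
handle side pred [237.2003092  146.71138518] blobs now top:
[[ 4  6  6  8  6  0 -6 -7 -6 -8 -8 -7 -8 -8 -8 -8 -8]
 [ 6  7  8 10  8  2 -5 -6 -7 -9 -6 -8 -8 -8 -8 -8 -7]
 [ 5  8 10 13 10  2 -6 -8 -8 -8 -8 -8 -8 -8 -8 -8 -6]
 [ 8  9 12 14 12  2 -6 -8 -7 -8 -8 -7 -8 -6 -8 -7 -8]
 [ 8 10 12 18 16  3 -4 -8 -8 -8 -7 -8 -8 -8 -8 -8 -8]
 [ 9 10 14 17 14  3 -6 -7 -7 -7 -8 -8 -8 -8 -8 -8 -8]
 [ 8 10 11 12  9  0 -6 -7 -8 -8 -8 -9 -8 -6 -8 -8 -8]
 [ 8  9  9  8  5 -2 -6 -7 -8 -8 -8 -9 -8 -8 -8 -7 -8]
 [ 8  8  8  6  3 -1 -6 -8 -8 -8 -8 -8 -8 -8 -8 -8 -8]]
```

```bash
python3 -c "
from h import *
a=snap('side')
f=np.array([.0223,-.9998,0]);n=np.array([.9998,.0223,0]);H=np.array([.5627,.1393,.2799])
for off in(.017,.0205,.024):
  for p in((231.6,160.6),(232.1,161.2),(233,162.2),(234,163),(235,163.7),(236,164.3),(237,165.2),(238,166)):
    o,d=ray(a,*p);X=o+d*(((H+off*n)-o)@n)/(d@n);e=X-H
    print(off,p,'r %.4f z %.4f q %.3f'%(np.hypot(e@f,e[2]),e[2],.28-np.arctan2(e[2],e@f)))
# same for lever itself: handle axis in side, plane offset 0
for p in((226,147.5),(238,147),(249.5,146.3)):
    o,d=ray(a,*p);X=o+d*((H-o)@n)/(d@n);e=X-H;print(p,'r %.4f q %.3f'%(np.hypot(e@f,e[2]),.28-np.arctan2(e[2],e@f)))
"
```

```text
0.017 (231.6, 160.6) r 0.0674 z -0.0166 q 0.529
0.017 (232.1, 161.2) r 0.0704 z -0.0172 q 0.527
0.017 (233, 162.2) r 0.0758 z -0.0182 q 0.522
0.017 (234, 163) r 0.0817 z -0.0184 q 0.508
0.017 (235, 163.7) r 0.0874 z -0.0184 q 0.492
0.017 (236, 164.3) r 0.0931 z -0.0181 q 0.476
0.017 (237, 165.2) r 0.0988 z -0.0186 q 0.469
0.017 (238, 166) r 0.1045 z -0.0188 q 0.461
0.0205 (231.6, 160.6) r 0.0603 z -0.0196 q 0.611
0.0205 (232.1, 161.2) r 0.0634 z -0.0202 q 0.605
0.0205 (233, 162.2) r 0.0688 z -0.0212 q 0.593
0.0205 (234, 163) r 0.0746 z -0.0214 q 0.571
0.0205 (235, 163.7) r 0.0803 z -0.0214 q 0.550
0.0205 (236, 164.3) r 0.0859 z -0.0211 q 0.528
0.0205 (237, 165.2) r 0.0917 z -0.0216 q 0.518
0.0205 (238, 166) r 0.0974 z -0.0218 q 0.506
0.024 (231.6, 160.6) r 0.0537 z -0.0226 q 0.714
0.024 (232.1, 161.2) r 0.0568 z -0.0232 q 0.702
0.024 (233, 162.2) r 0.0621 z -0.0242 q 0.680
0.024 (234, 163) r 0.0679 z -0.0244 q 0.648
0.024 (235, 163.7) r 0.0735 z -0.0244 q 0.619
0.024 (236, 164.3) r 0.0791 z -0.0241 q 0.590
0.024 (237, 165.2) r 0.0848 z -0.0246 q 0.574
0.024 (238, 166) r 0.0905 z -0.0248 q 0.558
(226, 147.5) r 0.0770 q 0.004
(238, 147) r 0.1492 q 0.005
(249.5, 146.3) r 0.2101 q 0.003
```

Emit:
{"api": "play_rows", "payload": {
  "motion": [
    {"gripper": 0.9, "x": -0.0011, "y": 0.0072, "z": 0, "turn": 0},
    {"gripper": 0.9, "x": -0.0013, "y": 0.0071, "z": 0, "turn": 0},
    {"gripper": 0.9, "x": 0, "y": 0, "z": 0, "turn": 0}
  ]
}}

```text
clock: 17.3
tool_pos: [0.5658, -0.0016, 0.4037]
orientation: [0.507, -0.507, 0.493, -0.493]
ft_force: [-8.0, -1.6, 11.1]
finger_gap: 0.0248
```

```bash
cat > q.py <<'E'
from h import *
plan(.566,0,.475,1.3)
s=env.get_state();z=s["tool_pos"][2];print('q by z',.28-np.arcsin(np.sin(.28)-(.4753-z)/.145))
I=np.mean([snap('side')['frame'].astype(float) for _ in range(8)],0)
J=I[153:176,222:246];print('red');print((J[:,:,0]-J[:,:,1:].mean(2)).round().astype(int))
print('grey');print(J.mean(2).round().astype(int))
a=snap('side')
f=np.array([.0223,-.9998,0]);n=np.array([.9998,.0223,0]);H=np.array([.5627,.1393,.2799])
for q in(.5,.56):
  for off in(.012,.016):print(q,off,[proj(a,H+off*n+r*(f*np.cos(.28-q)+np.array([0,0,np.sin(.28-q)]))).round(1).tolist() for r in(.063,.078,.097)])
E
python3 q.py
```

```text
t 17.3 pos [ 0.5658 -0.0016  0.4037] jaw 1.64 ydir [ 1.e-04  0.e+00 -1.e+00] F [-8.  -1.6 11.1] gap 0.0248 j [-0.    0.35  0.15  1.37  0.    1.54]
turn 0.34 then shift x,y,z mm [ -1.6 -71.3   0.3]
q by z 0.49889345522643547
red
[[ 6 17  2 15  6  4  3  3  3  3  2  2  2  4  3  3  3  3  3  3  3  4  4  3]
 [ 5 16 11 14  5  2  4  3  4  3  3  3  3  2  3  3  3  4  3  3  3  4  3  3]
 [ 6 12 14  9  4  3  3  4  2  3  3  3  2  3  3  4  4  3  4  3  3  3  3  4]
 [ 4  7  7  6  3  3  3  3  3  3  3  3  2  3  3  3  3  5  3  4  3  4  2  4]
 [ 4  4  5  4  3  3  2  3  3  3  3  3  3  3  3  4  3  6  5  3  3  3  2  3]
 [ 4  4  4  4  4  4  4  2  2  2  3  3  2  3  3  4  4  4  4  4  4  4  3  3]
 [ 3  4  5  4  2  4  3  3  3  3  2  2  3  2  3  4  5  5  5  4  4  3  3  4]
 [ 3  4  5  4  4  4  4  2  3  2  2  3  3  3  3  4  5  5  4  5  3  4  4  3]
 [ 2  3  5  4  2  4  2  3  3  3  3  3  3  5  4  4  5  4 10  9  3  4  3  4]
 [ 3  3  3  4  3  4  3  4  3  3  4  3  4 10 10  4  4  6 12 11  5  3  3  4]
 [ 3  3  3  3  4  4  2  2  4  3  2  3  5 13 12  7  8 10 13 11  4  3  3  2]
 [ 2  3  2  2  3  2  3  2  2  4  3  3 11 14 17 
[... 2720 characters left out ...]
58  74  71  57  60  59  59  65
  101  94  47  42  43  59]
 [140 139 139 142 108  48  44  46  47  52  77 102  90  59  57  59  60  69
   76  69  50  42  42  60]
 [140 137 138 140 108  49  44  47  46  58  85 109  93  59  56  65  74  86
   92  86  76  60  47  58]
 [142 143 141 143 112  54  45  47  46  57  86 104  88  61  64  79  90  94
   96  95  94  83  62  60]
 [150 158 156 154 120  62  46  50  46  57  89 105  85  65  77  88  90  93
   93  94  95  93  82  74]]
0.5 0.012 [[229.0, 159.3], [231.5, 162.3], [234.7, 166.3]]
0.5 0.016 [[230.6, 159.1], [233.0, 162.1], [236.2, 166.0]]
0.56 0.012 [[228.9, 160.7], [231.4, 164.0], [234.5, 168.3]]
0.56 0.016 [[230.5, 160.4], [232.9, 163.8], [236.0, 168.1]]
```

Emit:
{"api": "play_rows", "payload": {
  "motion": [
    {"gripper": 0.9, "x": -0.001, "y": 0.0042, "z": 0, "turn": 0},
    {"gripper": 0.9, "x": 0, "y": 0, "z": 0, "turn": 0},
    {"gripper": 0.9, "x": 0, "y": 0, "z": 0, "turn": 0}
  ]
}}

```text
clock: 18.05
tool_pos: [0.5657, -0.0008, 0.4002]
orientation: [0.507, -0.507, 0.493, -0.493]
ft_force: [-8.5, -2.1, 11.4]
finger_gap: 0.0248
```

```bash
sed -i 's/153:176,222:246/158:172,230:244/' q.py; python3 q.py | head -40
```

```text
t 18.05 pos [ 0.5657 -0.0008  0.4002] jaw 1.62 ydir [ 5.e-04 -2.e-04 -1.e+00] F [-8.5 -2.1 11.4] gap 0.0248 j [-0.    0.35  0.14  1.36 -0.    1.54]
turn 0.32 then shift x,y,z mm [ -0.8 -74.8   0.4]
q by z 0.5236571373223404
red
[[ 3  2  2  2  3  2  3  4  5  4  3  4  4  3]
 [ 3  3  3  2  3  2  4  4  5  4  4  2  4  3]
 [ 3  3  3  2  3  2  3  5  5  5  4  4  3  4]
 [ 2  3  2  2  3  2  4  4  4  4  8  8  4  3]
 [ 3  4  3  3  4 17 18  5  3  5 12 12  4  3]
 [ 3  3  3  2  6 29 33 18  8 10 13 12  5  4]
 [ 3  4  4  1  6 24 37 42 18 13 15 11  4  3]
 [ 3  3  3  3 12 16 32 60 38 16 14 11  4  2]
 [ 3  4  3  5 28 28 34 62 54 18 14 14  9  4]
 [ 2  3  2  4 26 45 48 36 24 15 14 15 12  4]
 [ 4  3  1  2 15 33 28 12 13 15 15 14 10  4]
 [ 3  3  3  3 13 26 24 11 12 15 15 11  5  3]
 [ 2  3  2  2 16 27 29 21 13 14 15 12  5  4]
 [ 3  3  2  4 19 28 30 29 21 12 13 11  5  5]]
grey
[[ 49  51  50  51  50  51  47  44  42  42  44  46  46  47]
 [ 50  50  49  53  51  51  46  41  40  41  43  45  45  44]
 [ 49  49  50  50  50  49  45  41  38  37  45  46  46  46]
 [ 50  51  50  50  49  50  43  38  37  41  82  82  48  45]
 [ 50  50  48  48  48  51  48  35  38  51 114 113  53  46]
 [ 49  46  45  43  53  88  83  47  79 105 130 113  51  44]
 [ 49  46  45  46  64 119 120  78 114 147 149 112  50  44]
 [ 49  47  45  44  66 117 129  94 102 135 147 112  52  44]
 [ 50  49  45  45  58  92 102  83  69 114 144 127  82  46]
 [ 50  47  46  45  53  62  63  88 106 127 145 146 112  52]
 [ 50  49  46  45  52  57  60 115 145 146 146 135  94  49]
 [ 51  49  47  45  52  59  60  99 136 147 146 113  56  42]
 [ 50  49  49  46  54  60  58  61  97 135 147 112  48  42]
 [ 49  49  48  49  55  60  62  59  61  99 136 112  49  42]]
0.5 0.012 [[229.0, 159.3], [231.5, 162.3], [234.7, 166.3]]
0.5 0.016 [[230.6, 159.1], [233.0, 162.1], [236.2, 166.0]]
0.56 0.012 [[228.9, 160.7], [231.4, 164.0], [234.5, 168.3]]
0.56 0.016 [[230.5, 160.4], [232.9, 163.8], [236.0, 168.1]]
```

Emit:
{"api": "play_rows", "payload": {
  "motion": [
    {"gripper": 0.9, "x": -0.0012, "y": 0.0045, "z": 0, "turn": 0},
    {"gripper": 0.9, "x": 0, "y": 0, "z": 0, "turn": 0},
    {"gripper": 0.9, "x": 0, "y": 0, "z": 0, "turn": 0},
    {"gripper": 0.9, "x": 0, "y": 0, "z": 0, "turn": 0}
  ]
}}

```text
clock: 18.9
tool_pos: [0.5657, 0.0003, 0.3958]
orientation: [0.507, -0.507, 0.493, -0.493]
ft_force: [-9.4, -3.4, 11.3]
finger_gap: 0.0246
```

```bash
python3 q.py | head -36; python3 -c "
from h import *
a=snap('side')
f=np.array([.0223,-.9998,0]);n=np.array([.9998,.0223,0]);H=np.array([.5627,.1393,.2799])
b=snap('top');I=b['frame'].astype(float);m=(I[:,:,0]-I[:,:,1:].mean(2))>60;print('top red px near',np.argwhere(m[180:200,225:260]).shape)
"
```

```text
t 18.9 pos [5.657e-01 3.000e-04 3.958e-01] jaw 1.62 ydir [ 6.e-04 -3.e-04 -1.e+00] F [-9.4 -3.4 11.3] gap 0.0246 j [ 0.    0.35  0.13  1.35 -0.    1.54]
turn 0.32 then shift x,y,z mm [  0.4 -79.2   0.4]
q by z 0.5551046488770619
red
[[ 3  3  3  3  3  2  4  3  4  3  4  4  4  3]
 [ 2  2  2  3  2  3  4  3  3  5  4  4  2  4]
 [ 2  3  3  3  2  2  3  5  5  4  5  3  3  2]
 [ 3  3  3  3  2  2  3  4  6  4  4  3  4  4]
 [ 3  2  2  3  2  7  9  4  4  5  5  4  3  3]
 [ 2  2  3  2  2 14 26 17  7 10  8  4  3  3]
 [ 2  4  2  3  3 20 48 52 18 14 13  9  4  2]
 [ 3  4  3  2  6 20 48 76 39 15 15 11  5  3]
 [ 4  3  3  4 16 18 32 63 55 18 14 11  4  3]
 [ 3  4  2  5 30 26 21 28 24 16 15 12  4  3]
 [ 3  2  3  3 21 24 15 14 14 14 15 14  8  4]
 [ 2  4  2  3 16 20 12 14 14 15 15 15 12  6]
 [ 3  3  2  3 20 28 18 15 14 15 14 13  9  4]
 [ 3  2  3  3 20 31 27 17 14 15 11  5  5  4]]
grey
[[ 46  48  50  50  50  50  47  45  44  45  47  45  48  48]
 [ 50  50  48  49  48  46  45  41  42  42  42  47  46  47]
 [ 49  49  51  50  50  47  45  39  38  40  44  44  45  45]
 [ 50  50  50  50  50  49  45  39  36  38  40  46  45  45]
 [ 50  50  50  49  49  49  44  36  40  45  42  42  45  46]
 [ 52  50  49  49  48  52  48  44  83 105  82  47  43  44]
 [ 50  47  46  44  44  72  77  64 115 150 131  84  46  45]
 [ 47  46  43  43  57 110 120  88 101 136 148 113  51  46]
 [ 48  48  45  43  65 123 133  95  71 114 145 113  50  44]
 [ 49  47  46  46  56  87  95  96 103 126 145 110  52  43]
 [ 48  46  44  45  49  55  87 127 144 145 146 128  82  46]
 [ 49  46  45  44  52  60 114 146 146 144 146 148 113  51]
 [ 50  49  48  45  53  62 101 136 146 146 133 122  96  49]
 [ 51  49  48  46  55  58  65 100 135 146 111  58  50  44]]
0.5 0.012 [[229.0, 159.3], [231.5, 162.3], [234.7, 166.3]]
0.5 0.016 [[230.6, 159.1], [233.0, 162.1], [236.2, 166.0]]
0.56 0.012 [[228.9, 160.7], [231.4, 164.0], [234.5, 168.3]]
top red px near (0, 2)
```

```bash
python3 -c "
from h import *
c=snap('side');I=c['frame'].astype(int)
m=(I[135:160,185:210].max(2)<60);print('head px',m.sum(),np.argwhere(m).mean(0)+[135,185])
s=env.get_state();print(s['clock'],s['tool_pos'],s['ft_force'],s['finger_gap'])
print(env.close_job())
"
```

```text
head px 87 [143.90804598 196.71264368]
19.5 [5.65656681e-01 3.45034166e-04 3.95846825e-01] [-9.02581447 -1.7249544  11.6646533 ] 0.024873097840105808
the job is handed in; nothing more can be done
None
```

I put the pin in, pulled the lever down to my best reading of the mark, and handed the job in at 19.5 s with the handle still gripped. The mark angle is the one thing I could not confirm directly.

- **Pin:** I took it by its black head and pushed it through the fork and eye until it stopped hard. Pressing the back of the head again with closed fingers gave 17 to 23 N with almost no movement. In the last check the head was still at the fork and had risen with it, and the handle pushed back with about 11.5 N, as a pinned lever should.
- **Lever:** It stands at about 0.555 to 0.56 rad. My readings of the mark ranged from 0.54 to 0.58 rad, with most around 0.56. One rested on an uncertain gap between pointer and rider and could put it slightly higher.
- **Final alignment:** The gripper hid the rider from the top camera and left only a small window from the side. In that window the pointer sat within about 0.2 pixel of the rider's line.
- **Disagreement:** Measuring from the machine's front put the fork hole 10 to 20 mm away from where the handle geometry put it. The pin went in at the handle-based position.
- **Not touched:** I did not go near the mark, the cup, the shakers, the jam or the turquoise look-alike, but I took no final picture of them.

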